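# Ready the bench camera: cap off, aperture ring clicked to its mark

### The arm

A 7-joint arm with a two-finger parallel gripper is mounted at the origin on a cart in front of the work surface, level with it; the furniture and walls round the work are solid. World frame = base frame: x ahead of the robot, y to its left, z up, the work surface at z = 0. Lengths are in m, angles in rad, forces in N, time in s.
With the tool pointing down it reaches from about 0.425 to 0.8 m from the base axis. Payload 8.3 kg.
Tool frame: the origin (TCP) lies at the very end of the fingers, on their centre line; the grasp point (between the pads) lies 19 mm behind it (manip.grip_point_offset is the distance from the TCP to the grasp point, in m); z points along the fingers, y is the line along which they close (so a half turn about z gives the same grasp; the last joint's range is limited). The gripper opens to 85 mm and grips with 20 to 120 N. Pads are 22 mm wide; open, the fingers measure 114 mm over their backs; the gripper's body (76 mm by 85 mm) begins 54 mm behind the grasp point. The pads swing forward as they close: fully open they stand 13 mm farther back than shut.
Start: joints at [-1.284, 0.383, 0.016, 1.37, -0.006, 1.388, -0.046], TCP at [0.214, 0.587, 0.231] pointing down, gripper open.
Joint ranges: [-2.95, 2.95], [-0.25, 2.06], [-1.52, 1.56], [0.18, 2.33], [-1.44, 4.58], [0.02, 2.06], [-3.01, 3.01]. Speed limits (rad/s): [2.39, 2.39, 3.01, 3.01, 3.14, 3.14, 3.14].

### API

Orientations are given as a unit quaternion [x, y, z, w].
In Python, from bench import manip gives the robot as it stands. The module is installed in compiled form; this text tells all that it offers. Calls block until the motion is done:
- manip.move_ptp(position, orientation): joint-space move of the TCP to a pose.
- manip.movel(position, rot=None, velocity=0.15, guard=None): straight line of the TCP; rot=None keeps the orientation; velocity is the mean speed in m/s. With guard (N) it stops when the force on the tool has changed by that much, and returns True; else False.
- manip.movej(angles): joint-space move.
- manip.release() and manip.grasp(force=None): open the fingers fully, or close them until they stop; force is the grip in N (None keeps the last).
- manip.sleep(seconds).
- manip.inverse_kinematics(position, orientation): joint angles nearest the present ones, or None.
- manip.read_state(): the state.
- manip.camera(name): name is "scene" or "top" or "wrist"; returns a dict with "frame" (384x512x3 uint8, red, green, blue), "camera_matrix" (3x3 intrinsics, pixels), "dist_coeffs" ([k1, k2, p1, p2, k3] as OpenCV has them; the pictures are not rectified), "rvec" (rotation vector, rad) and "tvec" (3), from world to camera coordinates, as OpenCV has them. Camera axes: x right, y down, z forward; pixel columns grow to the right and rows downward; lengths in m; the calibration is good to about 2 mm. A picture is of the moment at which its call begins. There is no depth.
A pose or a line that the arm cannot do raises manip.Unreachable and nothing moves.
- manip.sign_off(): hands the job in; it is judged then, once.
Trained networks look in the newest picture that a camera, given by its name, has taken for a name from the list of things; names that differ only in an ending like _2 or _b are one class to them, and where a whole thing is asked for, a point or a joint stands for the part that bears it (a point fixed in the world has none). Each returns a list of dicts, best first, with "score" (0 to 1); they miss things now and then, are a little off and sometimes report something else, mostly with a low value. They report only what shows in the picture. A call takes as long as a camera call. They do not tell look-alikes from the thing itself.
- manip.find_in(camera, thing): "bbox" ([left, top, right, bottom] in pixels, round what is visible of it).
- manip.masks_of(camera, thing): "region" (384x512 bool, what is visible of it) and "bbox" ([left, top, right, bottom] in pixels, round what is visible of it).
- manip.landmark_of(camera, thing): "at" ([row, column] in pixels: a listed point, or the origin of a listed thing).
The state is a dict: "t": time; "qpos": joint angles; "joint_vel": joint speeds; "joint_torque": joint torques, N m; "ee_pos": TCP position; "ee_rot": TCP orientation; "wrist_force": force on the tool from outside, world axes, zero at the start; "ft_torque": the same for the moment, N m; "width": finger opening in m; "grasp_force": force on a finger pad.
Only numpy, scipy, OpenCV 4.12 (cv2) and the standard library are available. Lean on these libraries where they do the work, as an engineer would, in place of code of your own. Each camera call takes 0.05 s, during which the arm holds its last target. There are 200 camera calls.

### The job

Get the bench camera ready to film over the repair mat: take the cap off its lens and lay it gently, open side down, flat in the round steel parts dish, and turn the lens's aperture ring until its finger tab clicks home in line with the index fin on the barrel. Leave the solder spool, tape roll and battery pack where they stand.

Things in the scene. Friction and masses are not known exactly. Their poses are not given: they have to be found in the camera images.
- camera: Bench camera: grey housing between two steel cheeks (95 mm high, 41 mm to either side) on a dark base plate 130 x 120 x 8 mm, screwed down. Origin: centre of the plate's underside, z up. The lens leans 30 degrees from vertical to the camera's -x side: its axis passes through (0, 0, 0.050) m along (-0.500, 0, 0.866) in this frame. 's' below is the distance along it from that point.
- lens_front (a point): Point on the lens axis at the front rim of the lens (s = 134 mm). Axes as the camera body (z vertical). Black rear barrel 51 mm across, s = 64 to 90 mm; aperture ring s = 91 to 111 mm; black front barrel 52 mm across, s = 112 to 134 mm, the glass 7 mm deep in its rim.
- index_fin (a point): Near the outer end (45 mm from the lens axis) of the index fin: a fixed steel fin 6 mm wide and 12 mm long (s = 74 to 86 mm) on the upper side of the rear barrel, away from the lean, just behind the ring, standing out to 48 mm from the lens axis. It marks the wanted stop. Axes as the camera body.
- ring (a joint): Angle of the aperture ring, rad. 0: tab in line with the fin (the wanted stop); positive is counter-clockwise looking at the lens front (right-hand about the outward axis). Click stops every 20 deg (0.349 rad), -4 to +2; let go between stops it springs into the nearer one. Starts at stop -4, -3 or -2, so turn it 40 to 80 deg positive; two stops lie beyond. A click takes about 0.1 N m.
- ring_axis (a point): Middle of the aperture ring on the lens axis (s = 101 mm). z is the outward lens axis, x points through the tab. The ring is aluminium, knurled, 58 mm across and 20 mm long, and turns with joint ring.
- ring_tab (a point): Near the outer end of the ring's finger tab: 10 mm wide, 13 mm long along the axis, standing out to 52 mm from the lens axis; this point is 48 mm from the axis. Axes as point ring_axis.
- lens_cap: Slip-on lens cap, black plastic, ribbed skirt 62 mm outside, 56 mm inside, 18 mm high with a 4 mm flat top, about 50 g. Origin: centre of the skirt's open rim; z points out through the flat top. Starts on the lens front, z along the lens axis, skirt from s = 120 mm, top at s = 138 mm; slides off along the axis after 14 mm; held only by its weight, 2 mm play all round.
- dish: Round open steel parts dish, loose, 350 g, 152 mm across the rim, 22 mm high, flat inner floor 119 mm across and 4 mm above the bench. Origin: centre of its underside, z up.
- tape_roll: Bystander: loose roll of wide red tape standing on its flat side, about 96 x 110 x 70 mm, origin under its centre. Leave it alone.
- spool: Bystander: loose small spool of solder wire, 50 mm across, 36 mm high. Its axis is 18 mm from the origin along y. Leave it alone.
- pack: Bystander: loose red battery pack with leads, 48 x 164 x 33 mm in all. Leave it alone.
There are look-alikes about, which are no part of the job. Leave any orange or pink look-alike of the lens_cap alone.

How it is judged:
At the end, for the whole second after the job is handed in: The ring rests in the marked click stop (tab within 0.1 rad of the index fin), and the cap lies still in the upright dish: its centre within 45 mm of the dish's centre, its rim less than 14 mm above the dish's underside, open side down and level within 0.2 rad (value of joint ring between -0.1 and 0.1 rad and horizontal distance between lens_cap and dish below 0.045 m and z of lens_cap in the frame of dish below 0.014 m and angle between lens_cap's own z axis and vertical below 0.2 rad and angle between dish's own z axis and vertical below 0.1 rad and linear speed of lens_cap below 0.02 m/s); the robot touches nothing.
It fails at once if the cap is dropped or thrown into the dish (moves faster than 0.7 m/s while over the dish with its rim below 60 mm) (horizontal distance between lens_cap and dish below 0.08 m and height (world z) of lens_cap below 0.06 m and linear speed of lens_cap above 0.7 m/s).
It fails at once if the tape roll, spool or battery pack is moved by more than 30 mm (distance of any of tape_roll, spool, pack from where it was at the start of the episode above 0.03 m).
It also fails if it takes over 54 s, if anything falls off the work surface, if the arm or the gripper's body presses on something with over 40 N, if the wrist force passes 120 N, or if a joint passes its speed limit or range.

## Working session

There is one attempt and no reset: what is moved stays moved. The work goes in short steps, each a Python script; the robot and the scene stay as the last script left them, time stands still between calls to the robot, and variables do not carry over. Pictures are saved under pics/ and viewed, at most 10 in all, crops included, and the job is handed in when it is done.

```bash
mkdir -p pics; cat > h.py <<'E'
import numpy as np, cv2
from scipy.spatial.transform import Rotation as R
from bench import manip
def ray(c,rc):
    p=cv2.undistortPoints(np.array([[[rc[1],rc[0]]]],float),np.array(c["camera_matrix"]),np.array(c["dist_coeffs"],float)).ravel()
    M=cv2.Rodrigues(np.array(c["rvec"],float))[0]; t=np.array(c["tvec"],float).ravel()
    d=M.T@np.array([p[0],p[1],1]); return -M.T@t, d/np.linalg.norm(d)
def tri(obs):
    A=np.zeros((3,3));b=np.zeros(3)
    for c,rc in obs:
        o,d=ray(c,rc);P=np.eye(3)-np.outer(d,d);A+=P;b+=P@o
    x=np.linalg.solve(A,b)
    return x,[float(np.linalg.norm((np.eye(3)-np.outer(d,d))@(x-o))) for o,d in (ray(*k) for k in obs)]
def proj(c,X):
    return cv2.projectPoints(np.array(X,float).reshape(-1,3),np.array(c["rvec"],float),np.array(c["tvec"],float),np.array(c["camera_matrix"]),np.array(c["dist_coeffs"],float))[0].reshape(-1,2)
E
cat > a.py <<'E'
from h import *
np.set_printoptions(precision=4,suppress=True)
C={n:manip.camera(n) for n in("scene","top")}
cv2.imwrite("pics/a.png",cv2.resize(np.vstack([C[n]["frame"] for n in C])[:,:,::-1],None,fx=.78,fy=.78))
for n in C: print(n,ray(C[n],(192,256)))
for th in ["camera","lens_front","index_fin","ring_axis","ring_tab","lens_cap","dish","tape_roll","spool","pack"]:
    L={n:manip.landmark_of(n,th) for n in C}
    for n in C: print(th,n,[(np.round(l["at"],1).tolist(),round(l["score"],2)) for l in L[n][:4]])
    if all(L.values()): print("   ",tri([(C[n],L[n][0]["at"]) for n in C]))
    for n in C:
        for l in L[n][:3]:
            o,d=ray(C[n],l["at"]);print("    z0",n,o-d*o[2]/d[2])
print(manip.read_state())
E
python3 a.py
```

```text
scene (array([-0.4479, -0.5503,  0.6771]), array([ 0.8049,  0.407 , -0.4318]))
top (array([ 0.3846, -0.0512,  1.2066]), array([ 0.1371,  0.0003, -0.9906]))
camera scene [([211.0, 279.4], 0.56)]
camera top [([151.2, 275.0], 0.59), ([147.5, 262.9], 0.58), ([153.7, 263.3], 0.2)]
    (array([ 0.6829, -0.1002,  0.0173]), [0.01737857911043113, 0.017378579110431166])
    z0 scene [ 0.6993 -0.0749  0.    ]
    z0 top [ 0.6961 -0.1164  0.    ]
    z0 top [ 0.7092 -0.0741  0.    ]
    z0 top [ 0.6869 -0.0755  0.    ]
lens_front scene [([179.2, 270.8], 0.94)]
lens_front top [([155.6, 261.3], 0.92)]
    (array([ 0.6398, -0.0641,  0.1598]), [0.002458716995209066, 0.0024587169952090477])
    z0 scene [0.9734 0.0886 0.    ]
    z0 top [ 0.6801 -0.0685  0.    ]
index_fin scene [([176.5, 280.8], 0.9)]
index_fin top [([136.1, 267.2], 0.72), ([209.4, 356.9], 0.53)]
    (array([ 0.7028, -0.08  ,  0.1501]), [0.004935908024817629, 0.004935908024817549])
    z0 scene [1.0255 0.0587 0.    ]
    z0 top [ 0.7507 -0.0891  0.    ]
    z0 top [ 0.4938 -0.3956 -0.    ]
ring_axis scene [([257.8, 344.5], 0.48), ([1
[... 2018 characters left out ...]
50.6], 0.75)]
    (array([ 0.6074, -0.3836,  0.0033]), [0.006931395314740493, 0.0069313953147403014])
    z0 scene [ 0.6181 -0.3885  0.    ]
    z0 top [ 0.6053 -0.3777  0.    ]
{'t': 1.1, 'qpos': array([-1.2839,  0.3834,  0.0164,  1.3701, -0.0063,  1.3882, -0.0465]), 'joint_vel': array([-0.001 ,  0.0002,  0.0006,  0.0012, -0.0003,  0.0014,  0.0004]), 'joint_torque': array([  0.0013, -62.7357,   0.8439, -37.2091,   0.0166,   0.0029,
        -0.    ]), 'ee_pos': array([0.2142, 0.5871, 0.2313]), 'ee_rot': array([ 0.174 ,  0.9847, -0.    , -0.    ]), 'wrist_force': array([0.4611, 0.4079, 0.3136]), 'ft_torque': array([ 0.0431, -0.0201,  0.0329]), 'grasp_force': 0.0, 'width': 0.08554092986854092}
```

View pics/a.png

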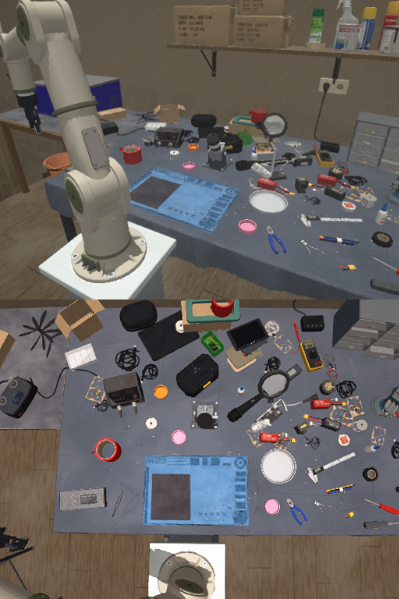

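```bash
cat >> h.py <<'E'
def lens(O,yaw):
    Z=R.from_euler('z',yaw).as_matrix(); a=Z@np.array([-.5,0,.8660254]); u=Z@np.array([.8660254,0,.5]); v=np.cross(a,u)
    return np.array(O)+[0,0,.05],a,u,v   # base pt, axis, fin direction, azimuth +90
def tool(O,yaw,phi):   # tool z=-axis, closing line at azimuth phi from fin
    P,a,u,v=lens(O,yaw); y=np.cos(phi)*u+np.sin(phi)*v; z=-a
    return R.from_matrix(np.column_stack([np.cross(y,z),y,z])).as_quat()
E
cat > b.py <<'E'
from h import *
np.set_printoptions(precision=4,suppress=True)
O=[.703,-.08,0];yaw=np.arctan2(-.016,.063)
P,a,u,v=lens(O,yaw)
for d in range(-180,181,30):
    q=[manip.inverse_kinematics(P+s*a,tool(O,yaw,np.radians(d))) for s in(.26,.112,.09)]
    print(d,[None if k is None else np.round(k,2).tolist() for k in (q[0],q[2])])
manip.move_ptp(P+.26*a,tool(O,yaw,np.radians(-90) if manip.inverse_kinematics(P+.26*a,tool(O,yaw,-np.pi/2)) is not None else np.pi/2))
C={n:manip.camera(n) for n in("scene","top","wrist")}
c=C["wrist"]; print(manip.read_state()["t"],manip.read_state()["ee_pos"],ray(c,(192,256)))
w=C["wrist"]["frame"]; t=cv2.resize(C["top"]["frame"][100:200,210:343],(512,384),interpolation=2); s=cv2.resize(C["scene"]["frame"][150:230,230:337],(512,384),interpolation=2)
cv2.imwrite("pics/b.png",cv2.resize(np.vstack([np.hstack([w,t]),np.hstack([s,C["scene"]["frame"]])])[:,:,::-1],(800,600),interpolation=cv2.INTER_AREA))
for th in ["lens_front","index_fin","ring_axis","ring_tab","lens_cap","camera"]:
    L={n:manip.landmark_of(n,th) for n in C}
    print(th,{n:[(np.round(l["at"],1).tolist(),round(l["score"],2)) for l in L[n][:2]] for n in C})
E
python3 b.py
```

```text
-180 [[-0.77, -0.16, 0.63, 1.95, 0.37, 0.85, 2.6], [-0.39, 0.23, 0.43, 1.95, 0.06, 0.47, 2.85]]
-150 [[1.26, -0.16, -1.18, 1.89, -0.06, 0.8, -2.8], [-1.07, 0.6, 1.37, 1.97, -0.93, 0.65, -2.11]]
-120 [[0.91, -0.1, -0.9, 1.9, 0.07, 0.8, -2.39], [-1.07, 0.6, 1.37, 1.97, -0.93, 0.65, -1.58]]
-90 [[-0.04, -0.1, -0.03, 1.93, 0.21, 0.82, -1.99], [-0.54, 0.25, 0.6, 1.96, -0.04, 0.46, -1.78]]
-60 [[-0.19, -0.1, 0.11, 1.93, 0.24, 0.82, -1.49], [-0.19, 0.22, 0.19, 1.94, 0.19, 0.48, -1.45]]
-30 [[-0.29, -0.11, 0.21, 1.94, 0.25, 0.83, -0.98], [-0.34, 0.23, 0.36, 1.95, 0.1, 0.47, -0.85]]
0 [[-0.36, -0.11, 0.27, 1.94, 0.27, 0.83, -0.47], [-0.44, 0.24, 0.49, 1.95, 0.03, 0.47, -0.27]]
30 [[-0.39, -0.12, 0.3, 1.94, 0.27, 0.83, 0.05], [-0.49, 0.24, 0.54, 1.96, -0.01, 0.46, 0.29]]
60 [[-0.39, -0.12, 0.3, 1.94, 0.27, 0.83, 0.58], [-0.52, 0.25, 0.57, 1.96, -0.03, 0.46, 0.83]]
90 [[-0.36, -0.11, 0.26, 1.94, 0.26, 0.83, 1.11], [-0.52, 0.25, 0.57, 1.96, -0.03, 0.46, 1.35]]
120 [[-0.28, -0.11, 0.19, 1.94, 0.25, 0.83, 1.64], [-0.47, 0.24, 0.52, 1.96, 0.01, 0.47, 1.85]]
150 [[-0.83, -0.17, 0.69, 1.95, 0.39, 0.8
[... 330 characters left out ...]
5)], 'wrist': []}
index_fin {'scene': [([175.8, 281.9], 0.89), ([181.1, 272.1], 0.52)], 'top': [([135.2, 265.6], 0.85)], 'wrist': [([126.9, 239.9], 0.7)]}
ring_axis {'scene': [([182.4, 272.3], 0.46)], 'top': [([152.4, 262.3], 0.61)], 'wrist': []}
ring_tab {'scene': [([185.9, 289.7], 0.46)], 'top': [([151.4, 277.2], 0.4)], 'wrist': [([155.3, 291.4], 0.72)]}
lens_cap {'scene': [([179.9, 274.8], 0.55), ([210.1, 241.4], 0.53)], 'top': [([153.6, 259.3], 0.81), ([117.8, 204.7], 0.69)], 'wrist': [([130.9, 94.7], 0.76), ([255.3, 180.2], 0.7)]}
camera {'scene': [([212.3, 280.7], 0.81)], 'top': [([148.4, 261.2], 0.88), ([212.5, 355.9], 0.33)], 'wrist': [([164.1, 244.0], 0.93), ([260.2, 495.7], 0.17)]}
```

View pics/b.png

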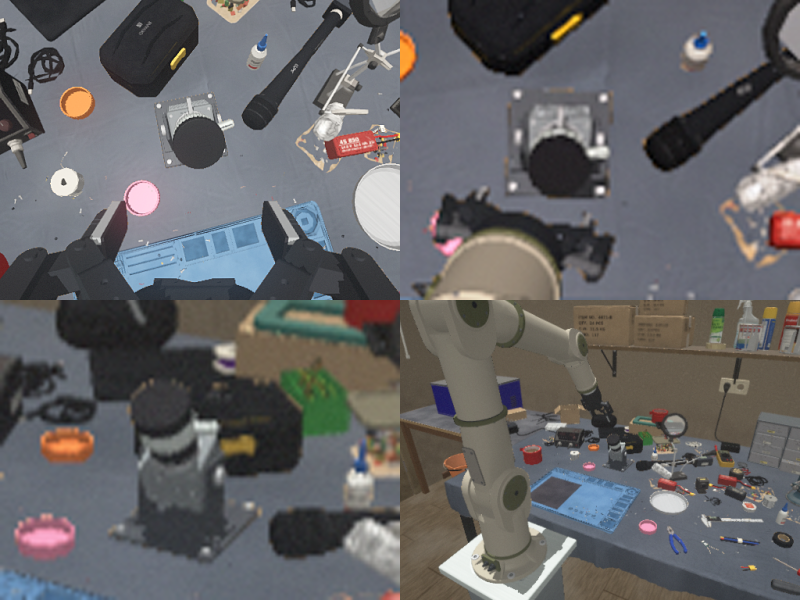

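The wrist view (top left) shows the black cap on the lens at about column 253, row 185. The tab sticks out to the right at (291,155) and the fin is at (240,127). The candidate caps in the same view are black at (253,185), pink at (182,252) and orange at (99,131). The black one on the leaning lens fits the description. Next I'll fit the camera pose and check it in an enlarged crop.

```bash
cat > c.py <<'E'
from h import *
from scipy.optimize import least_squares
np.set_printoptions(precision=4,suppress=True)
C={n:manip.camera(n) for n in("scene","top","wrist")}
ob=[]
for th,loc in(("index_fin",(.08,.045)),("lens_front",(.134,0)),("camera",None)):
    for n in C:
        for l in manip.landmark_of(n,th)[:1]:
            if l["score"]>.6: ob.append((n,loc,np.array(l["at"])[::-1],1. if n=="wrist" else 1.))
for (x,y),px in zip([(1,1),(1,-1),(-1,-1),(-1,1)],[(157,103),(212,93),(229,155),(165,167)]):
    ob.append(("wrist",("c",x,y),np.array(px)/.78125,1.))
# black cap top: mask ellipse
m=[k for k in manip.masks_of("wrist","lens_cap")]
for k in m: print("mask",k["bbox"],k["score"])
def pt(loc,p):
    O=[p[0],p[1],0];P,a,u,v=lens(O,p[2])
    if loc is None: return np.array(O)
    if loc[0]=="c": return np.array(O)+R.from_euler('z',p[2]).apply([loc[1]*.065,loc[2]*.06,.008])
    return P+loc[0]*a+loc[1]*u
f=lambda p:np.concatenate([w*(proj(C[n],pt(l,p))[0]-px) for n,l,px,w in ob])
r=least_squares(f,[.703,-.08,-.25],loss="soft_l1",f_scale=2)
p=r.x;print(p)
for (n,l,px,w),e in zip(ob,f(p).reshape(-1,2)): print(n,l,px,e)
P,a,u,v=lens([p[0],p[1],0],p[2])
im=cv2.resize(C["wrist"]["frame"][90:240,160:360],(800,600),interpolation=2)[:,:,::-1].copy()
def dr(X,col,cl=True):
    q=((proj(C["wrist"],X)-[160,90]+.5)*4).astype(int); cv2.polylines(im,[q.reshape(-1,1,2)],cl,col,1)
dr([pt(("c",x,y),p) for x,y in[(1,1),(1,-1),(-1,-1),(-1,1)]],(0,255,0))
T=np.linspace(0,2*np.pi,40)
dr([P+.138*a+.031*(np.cos(t)*u+np.sin(t)*v) for t in T],(0,0,255))
dr([P+.08*a+.026*u,P+.08*a+.048*u],(0,255,255),False)
for k in(-4,-3,-2):
    d=np.cos(np.radians(20*k))*u+np.sin(np.radians(20*k))*v
    dr([P+.101*a+.029*d,P+.101*a+.052*d],(255,100,255),False)
cv2.imwrite("pics/c.png",im)
E
python3 c.py
```

```text
mask [159.3, 229.2, 205.0, 278.0] 0.96
mask [218.5, 149.5, 287.6, 214.4] 0.93
mask [74.2, 111.6, 120.1, 152.9] 0.81
[ 0.7068 -0.073  -0.0577]
scene (0.08, 0.045) [278.9 177.4] [1.7334 0.316 ]
top (0.08, 0.045) [265.6 136. ] [-2.1529  0.6945]
scene (0.134, 0) [270.  177.2] [2.7736 0.59  ]
top (0.134, 0) [260.3 154.2] [1.9986 1.2589]
scene None [279.  209.7] [0.7088 0.4069]
top None [263.7 146.2] [-1.0941  1.9882]
wrist None [244.1 166.5] [-0.4051 -0.6972]
wrist ('c', 1, 1) [200.96 131.84] [-4.5753 -1.1939]
wrist ('c', 1, -1) [271.36 119.04] [ 3.1903 -2.4059]
wrist ('c', -1, -1) [293.12 198.4 ] [-0.0747  1.0902]
wrist ('c', -1, 1) [211.2  213.76] [-0.5799  1.3556]
```

View pics/c.png

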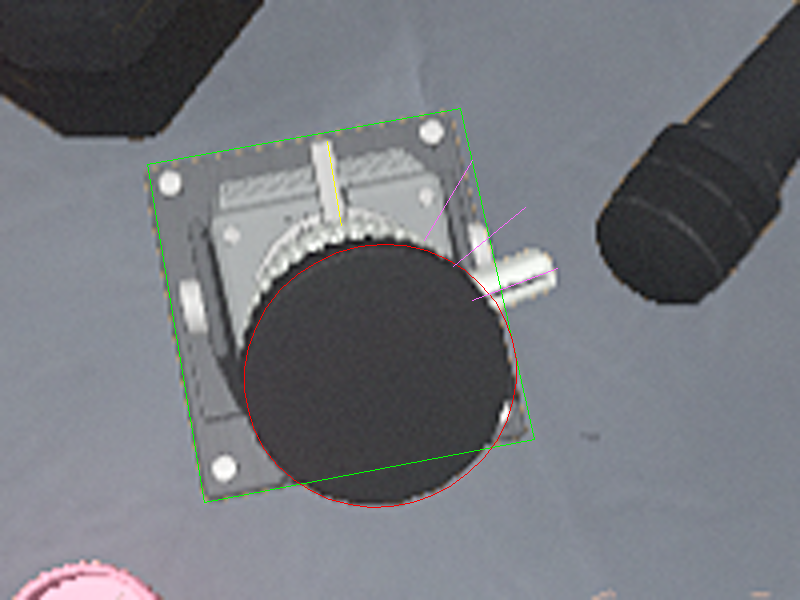

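The overlay fits: the black cap's outline matches the red circle, the fin is at crop (328,180), and the tab at (525,278) lies on the -80° line. So the ring is at stop -4 and needs +80°. Now I'll grasp the black cap.

```bash
cat >> h.py <<'E'
O=[.7068,-.073,0]; YAW=-.0577
def st(): s=manip.read_state(); print("t%.2f w%.4f g%.1f"%(s["t"],s["width"],s["grasp_force"]),np.round(s["wrist_force"],1),np.round(s["ee_pos"],4),np.round(s["qpos"],2))
E
cat > d.py <<'E'
from h import *
P,a,u,v=lens(O,YAW); q=tool(O,YAW,np.radians(35))
manip.move_ptp(P+.2*a,q); st()
print(manip.movel(P+.112*a,velocity=.12,guard=12)); st()
manip.grasp(25); st()
print(manip.movel(P+.135*a,velocity=.08)); st()
manip.movel(P+.24*a,velocity=.15); st()
cs=[manip.camera(n)["frame"] for n in("wrist","scene")]
cv2.imwrite("pics/d.png",cv2.resize(np.hstack([cs[0],cv2.resize(cs[1][100:250,180:380],(512,384))])[:,:,::-1],(800,300),interpolation=3))
E
python3 d.py
```

```text
t7.59 w0.0855 g0.0 [-0.4 -0.8  0.1] [ 0.607  -0.0671  0.2233] [-0.15 -0.    0.21  1.96 -0.    0.66  0.61]
False
t8.47 w0.0852 g0.0 [-0.6  0.5  1.5] [ 0.6511 -0.0699  0.1476] [-0.13  0.18  0.21  1.95 -0.09  0.49  0.68]
t8.83 w0.0604 g25.4 [-4.4 -0.   5. ] [ 0.6511 -0.0698  0.1483] [-0.13  0.18  0.21  1.95 -0.09  0.49  0.68]
False
t9.27 w0.0604 g28.1 [-0.1 -0.4  0.1] [ 0.6395 -0.069   0.1674] [-0.14  0.13  0.22  1.96 -0.06  0.54  0.66]
t10.12 w0.0601 g28.1 [ 0.3  0.1 -0.4] [ 0.5868 -0.066   0.2568] [-0.16 -0.08  0.21  1.95  0.03  0.75  0.59]
```

View pics/d.png

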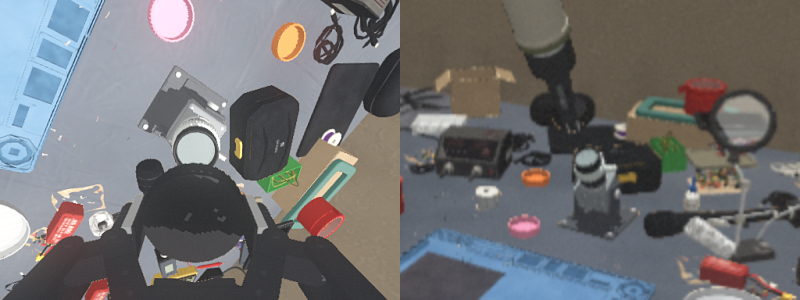

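Cap held, lens glass exposed. Next I'll look at the dish from above with the wrist camera, offset so the held cap doesn't hide it.

```bash
cat > e.py <<'E'
from h import *
np.set_printoptions(precision=4,suppress=True)
c=manip.camera("wrist"); s=manip.read_state(); T=R.from_quat(s["ee_rot"]); o,d=ray(c,(170,256))
oc=T.inv().apply(o-s["ee_pos"]); dc=T.inv().apply(d); print(oc,dc)
D=np.array([.477,-.388,0]); best=None
for w in np.radians(np.arange(-180,180,15)):
    Q=R.from_euler('z',w)*R.from_quat([1,0,0,0]); dd=Q.apply(dc); zt=.2; h=zt+Q.apply(oc)[2]
    X=D-Q.apply(oc)+dd*(h/dd[2]); X[2]=zt
    k1=manip.inverse_kinematics(X,Q.as_quat()); k2=manip.inverse_kinematics(D+[0,0,.03],Q.as_quat())
    if k1 is None or k2 is None: continue
    cst=np.abs(k1-s["qpos"]).max()+np.abs(k1-k2).max()
    if best is None or cst<best[0]: best=(cst,w,X,Q)
print(best[:3])
manip.move_ptp(best[2],best[3].as_quat()); st(); np.save("w.npy",best[1])
C={n:manip.camera(n) for n in("wrist","top")}
for n in C:
    for l in manip.landmark_of(n,"dish")[:2]:
        o,d=ray(C[n],l["at"]);print(n,"lm",l["at"],l["score"],o-d*o[2]/d[2])
    for m in manip.masks_of(n,"dish")[:2]:
        cn=max(cv2.findContours(m["region"].astype(np.uint8),0,2)[0],key=cv2.contourArea); e=cv2.fitEllipse(cn)
        o,d=ray(C[n],e[0][::-1]);print(n,"ell",e,m["score"],"rim plane",o+d*(.022-o[2])/d[2])
for l in manip.landmark_of("wrist","lens_cap")[:3]: print("cap",l)
cv2.imwrite("pics/e.png",C["wrist"]["frame"][:,:,::-1])
E
python3 e.py
```

```text
[ 0.0859 -0.0006 -0.1406] [-0.2475  0.0254  0.9686]
(np.float64(0.8782083897039098), np.float64(1.8325957145940461), array([ 0.4687, -0.389 ,  0.2   ]))
t11.57 w0.0601 g28.1 [0.8 0.6 0.4] [ 0.4698 -0.3876  0.1999] [ 0.13  0.42  0.69  1.49 -0.28  1.33  1.11]
wrist lm [167.2, 256.4] 0.61 [ 0.4787 -0.3837  0.    ]
wrist ell ((256.4835510253906, 165.0743865966797), (116.95942687988281, 142.78689575195312), 92.18695068359375) 0.84 rim plane [ 0.4762 -0.3764  0.022 ]
top lm [211.3, 355.9] 0.75 [ 0.4873 -0.392   0.    ]
top lm [176.8, 352.9] 0.46 [ 0.6068 -0.3858  0.    ]
top ell ((352.10699462890625, 212.80670166015625), (35.602352142333984, 47.40937042236328), 178.1022491455078) 0.86 rim plane [ 0.4803 -0.3729  0.022 ]
cap {'at': [105.9, 102.6], 'score': 0.86}
```

View pics/e.png

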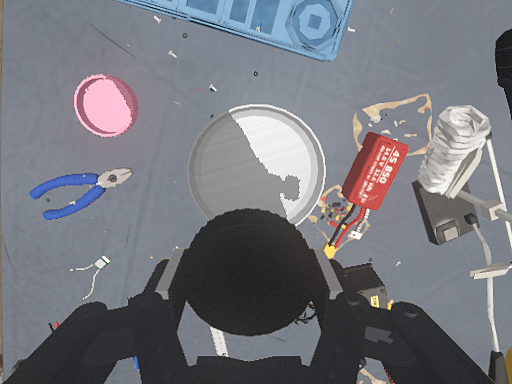

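The dish is a clean circle, columns 189–325 with its top at row 104, partly hidden by the cap. The red pack is to its right at (375,170). I'll fit the rim from its unhidden edge and then place the cap.

```bash
cat > f.py <<'E'
from h import *
from scipy.optimize import least_squares
np.set_printoptions(precision=4,suppress=True)
c=manip.camera("wrist"); m=manip.masks_of("wrist","dish")[0]
cn=max(cv2.findContours(m["region"].astype(np.uint8),0,1)[0],key=cv2.contourArea).reshape(-1,2); cn=cn[cn[:,1]<190].astype(float)
X=np.array([(lambda o,d:o+d*(.022-o[2])/d[2])(*ray(c,p[::-1])) for p in cn])
r=least_squares(lambda p:np.hypot(X[:,0]-p[0],X[:,1]-p[1])-p[2],[.48,-.385,.076],loss="soft_l1",f_scale=.002); print(r.x,np.abs(r.fun).max(),len(cn))
D=np.array([r.x[0],r.x[1],0]); q=(R.from_euler('z',float(np.load("w.npy")))*R.from_quat([1,0,0,0])).as_quat()
assert abs(r.x[2]-.076)<.004
np.save("D.npy",D)
manip.move_ptp(D+[0,0,.10],q)
manip.movel(D+[0,0,.02],velocity=.1)
print(manip.movel(D+[0,0,-.006],velocity=.025,guard=4)); st()
E
python3 f.py
```

```text
[ 0.4787 -0.3884  0.0749] 0.0011539352895110488 231
True
t14.24 w0.0602 g31.8 [-2.1  1.2  7.2] [ 0.4786 -0.3882 -0.0009] [ 0.2   0.64  0.59  1.66 -0.42  0.97  1.2 ]
```

```bash
cat > g.py <<'E'
from h import *
D=np.load("D.npy"); manip.release(); st()
manip.movel(D+[0,0,.05],velocity=.08); manip.movel(D+[0,0,.16],velocity=.2); st()
C={n:manip.camera(n) for n in("wrist","top")}
for n in C:
    print(n,[l["at"] for l in manip.landmark_of(n,"lens_cap")],proj(C[n],D+[0,0,.004]))
t=cv2.resize(C["top"]["frame"][165:255,300:420],(512,384))
cv2.imwrite("pics/g.png",cv2.resize(np.hstack([C["wrist"]["frame"],t])[:,:,::-1],(800,300),interpolation=3))
E
python3 g.py
```

```text
t14.62 w0.0854 g0.0 [ 0.1  0.3 -0.2] [ 0.478  -0.3876 -0.0019] [ 0.2   0.64  0.59  1.66 -0.42  0.97  1.2 ]
t16.11 w0.0852 g0.0 [-0.1  0.3 -0.6] [ 0.4783 -0.3877  0.1586] [ 0.14  0.47  0.68  1.52 -0.3   1.26  1.12]
wrist [[180.4, 248.0], [108.4, 73.5]] [[248.65106288 180.43537441]]
top [[177.2, 227.0], [213.9, 354.7], [116.4, 208.4]] [[355.25038443 213.70365249]]
```

View pics/g.png

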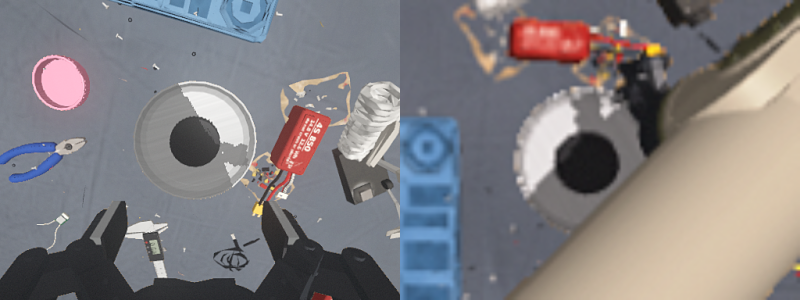

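The cap lies flat and centred in the dish: the wrist view puts its origin at (248,180), against a predicted dish centre of (248.6,180.4). Now the ring.

```bash
cat > i.py <<'E'
from h import *
P,a,u,v=lens(O,YAW); q=lambda d:tool(O,YAW,np.radians(d))
manip.move_ptp(P+.24*a,q(35)); st()
print(manip.movel(P+.087*a,velocity=.12,guard=12)); st()
manip.grasp(40); st()
for d in range(45,116,10):
    manip.move_ptp(P+.087*a,q(d)); s=manip.read_state(); print(d,round(s["t"],2),np.round(s["wrist_force"],1),round(float(s["ft_torque"]@a),3),round(s["width"],4))
manip.release(); st()
manip.movel(P+.2*a,velocity=.15); st()
C={n:manip.camera(n) for n in("wrist","top","scene")}
for n in C:
    for th in("ring_tab","index_fin"): print(n,th,[(np.round(l["at"],1),round(l["score"],2)) for l in manip.landmark_of(n,th)[:2]])
    print("pred",proj(C[n],[P+.101*a+.048*u,P+.08*a+.045*u])[:,::-1].round(1).tolist())
t=cv2.resize(C["scene"]["frame"][140:230,220:340],(512,384))
cv2.imwrite("pics/i.png",cv2.resize(np.hstack([C["wrist"]["frame"],t])[:,:,::-1],(800,300),interpolation=3))
E
python3 i.py
```

```text
t17.62 w0.0855 g0.0 [-0.4 -0.5  0.2] [ 0.5869 -0.0678  0.2576] [-0.39 -0.09  0.43  1.96  0.07  0.75  0.56]
False
t19.05 w0.0854 g0.0 [0.3 0.5 0.4] [ 0.6636 -0.0706  0.1262] [-0.31  0.24  0.42  1.95 -0.24  0.46  0.81]
t19.43 w0.0568 g41.5 [-5.4  0.9  7. ] [ 0.6639 -0.07    0.1268] [-0.31  0.24  0.42  1.95 -0.24  0.46  0.81]
45 19.7 [-4.4  1.8  6.2] 0.102 0.0568
55 19.98 [-4.8  1.8  7.3] 0.147 0.0567
65 20.25 [-4.9  2.4  6.8] 0.095 0.0565
75 20.52 [-5.   1.3  7.2] 0.039 0.0568
85 20.8 [-4.6 -0.9  6.1] 0.081 0.0568
95 21.07 [-4.   0.7  6.3] 0.097 0.0567
105 21.35 [-5.3  1.4  5.9] 0.098 0.0568
115 21.62 [-4.4  1.2  5.8] 0.078 0.0567
t22.02 w0.0854 g0.0 [-0.   0.5  0.2] [ 0.6633 -0.0706  0.1252] [-0.06  0.23  0.13  1.94 -0.07  0.45  2.07]
t22.93 w0.0852 g0.0 [-0.1  0.1 -0.1] [ 0.6067 -0.0671  0.2222] [-0.08  0.    0.14  1.96 -0.    0.66  2.01]
wrist ring_tab []
wrist index_fin [(array([231.7, 225.9]), 0.75)]
pred [[245.7, 223.8], [232.4, 226.8]]
top ring_tab [(array([141.1, 262. ]), 0.64)]
top index_fin []
pred [[137.3, 263.4], [136.7, 263.4]]
scene ring_tab [(array([175.2, 278.1]), 0.39), (array([259.4, 344.8]), 0.27)]
scene index_fin [(array([178.8, 280.9]), 0.76)]
pred [[173.7, 279.9], [177.7, 280.6]]
```

View pics/i.png

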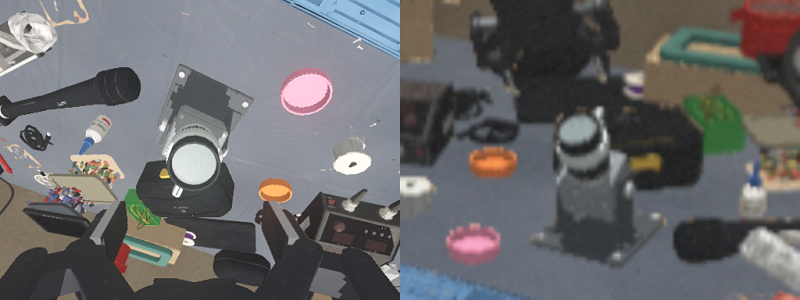

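The tab now shows next to the fin, around (178,188) in the left view. An enlarged overlay will tell stop 0 from ±1.

```bash
cat > j.py <<'E'
from h import *
P,a,u,v=lens(O,YAW); manip.movel(P+.25*a,velocity=.15)
C={n:manip.camera(n) for n in("wrist","top")}; o=[]
for n,z in(("wrist",6),("top",10)):
    c=C[n]; q0=proj(c,P+.1*a+.03*u)[0]; w,h=390/z,590/z; x0,y0=(q0-[w/2,h/2]).astype(int)
    im=cv2.resize(c["frame"][y0:y0+int(h),x0:x0+int(w)],(390,590),interpolation=2)[:,:,::-1].copy()
    for k,col in((-1,(255,100,255)),(0,(0,0,255)),(1,(0,255,255))):
        d=np.cos(np.radians(20*k))*u+np.sin(np.radians(20*k))*v
        p=((proj(c,[P+.107*a+.029*d,P+.107*a+.052*d])-[x0,y0]+.5)*z).astype(int); cv2.line(im,p[0].tolist(),p[1].tolist(),col,1)
    o.append(im)
cv2.imwrite("pics/j.png",np.hstack(o))
E
python3 j.py
```

```text
(no output)
```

View pics/j.png

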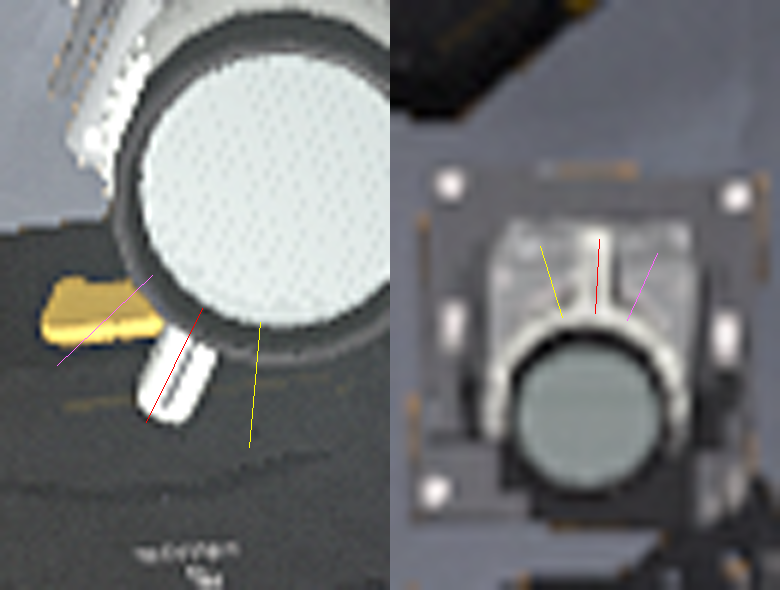

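The tab (left crop, about (180,375)) lies along the red stop-0 line and covers the fin. In the top view they also line up, near (597,270). Handing in.

```bash
python3 -c "
from h import *
st(); print(manip.sign_off())"
```

```text
t23.96 w0.0851 g0.0 [ 0.2 -0.3 -0.5] [ 0.5818 -0.0657  0.2652] [-0.09 -0.09  0.14  1.94  0.02  0.77  1.99]
the job is handed in; nothing more can be done
None
```

I handed the job in at 24 s: the black cap lies flat, open side down, in the centre of the dish, and the aperture ring sits at stop 0 with its tab in line with the fin; the sign-off gave no verdict back.

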